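# Show the bench camera the doming punch in the mirror

### The job

The doming punches are to be checked from behind with the bench camera and its swivel mirror. First slide the camera's lens shutter fully open, to its end stop. Then take the upright post behind the mirror, turn the spring-loaded mirror until the camera sees the round ball head of the ball-headed punch in it (not the flat or the pointed punch), and finish while still holding the mirror there by the post; do not touch the mirror's glass, and leave the loose things on the bench where they are.

Things in the scene. Friction and masses are not known exactly. Their poses are not given: they have to be found in the camera images.
- mirror_axis (a point): Point on the mirror's upright turning axis, at the middle of the reflecting face, 90 mm above the table. Axes of the rig: z up, y towards the camera, x the way the shutter opens (y turned a quarter clockwise from above). The rig is a bolted-down dark steel plate (100 x 320 x 12 mm) with the mirror stand and, 190 mm along y, the camera; its place and yaw vary.
- lens (a point): Middle of the bench camera's lens, 90 mm above the table, 140 mm from the mirror axis. The camera is a grey box 56 x 70 x 56 mm on a post, top at 118 mm, with a shutter track on its front edge up to 128 mm; it looks level, straight at the mirror axis. Axes as mirror_axis.
- shutter_grip (a point): Centre of the shutter's grip, a black upright tab over the camera's front: 16 mm along the slide, 20 mm across, 42 mm high (130 to 172 mm above the table; this point 151 mm). The shutter plate hangs from it before the lens. It slides level along its own x axis (that of mirror_axis) and opens towards +x, away from the robot. Friction about 1.5 N; it stays where it is left.
- shutter (a joint): How far the shutter is open, m: 0 shut, 0.045 fully open at its end stop. It starts between 0 and 0.015.
- mirror_post: Round upright steel post, 14 mm thick, gripped to turn the mirror. Origin on its axis at grip height, 148 mm up; it spans 86 to 168 mm, stands 90 mm behind the glass and turns with it about mirror_axis. x axis: the mirror's outward normal (from the post through mirror_axis). A spring, 0.4 N m per rad, turns the mirror back when let go (1 to 4.5 N at the post). Clear all round above 130 mm.
- mirror (a joint): Angle of the mirror, rad: 0 at rest (its start), 1.15 at its stop, growing anticlockwise seen from above. At 0 the normal lies 10 degrees anticlockwise of mirror_axis x. The camera sees the ball when, seen from above, the normal halves the angle between the directions from mirror_axis to the lens and to the ball; this takes 0.2 to 0.95 rad.
- mirror_glass: The upright glass of the mirror, 82 mm wide, 64 mm high (58 to 122 mm above the table), in a dark frame 90 x 72 mm (top at 126 mm). Origin in the middle of its face, x axis the outward normal. Not to be touched.
- sight_line (a point): Where the camera looks by way of the mirror: point on the mirror axis 90 mm above the table; x axis along the camera's line of sight after the mirror, z up. It turns twice as far as the mirror; a thin brass pointer, 85 mm long, geared to the mirror low on its stand (33 mm above the table), shows its direction. The camera sees in the mirror what this line meets.
- ball (a point): Centre of the round ball head (30 mm across) of the ball-headed steel punch, 90 mm above the table. One of three fixed punches in a row, 60 mm apart, in a dark steel block (70 x 180 x 40 mm) on the far side of the rig; the others have a flat (28 mm wide) and a pointed cone head; which stands where varies. Not to be handled.
- swage: Bystander: steel swage cube 45 x 45 x 34 mm with one dimple on top, beside the rig. Loose, to be left alone. Origin at its foot or middle.
- bezel: Bystander: brass ring, 28 mm across and 12 mm high, lying between rig and punch block. Loose, to be left alone. Origin at its foot or middle.
- graver: Bystander: graver with a wooden handle, 150 mm long, lying on the robot's side of the mirror. Loose, to be left alone. Origin at its foot or middle.
- hammer: Bystander: hammer, 260 mm long, lying at the robot's right. Loose, to be left alone. Origin at its foot or middle.
- mandrel: Bystander: upright tapered steel ring mandrel, 240 mm high on a 60 mm foot, at the robot's left. Loose, to be left alone. Origin at its foot or middle.
- jar: Bystander: amber glass jar, 64 mm across and 85 mm high, at the right. Loose, to be left alone. Origin at its foot or middle.
- stump: Bystander: round wooden stump, 72 mm across and 70 mm high, at the far left. Loose, to be left alone. Origin at its foot or middle.

How it is judged:
On the way, in this order (a step that is already met when the one before it is completed fails the run):
1. the lens shutter is slid open to its end stop (value of joint shutter above 0.041 m), for 0.2 s.
2. the mirror, held by its post, shows the camera the ball head (value of joint shutter above 0.041 m and y of ball in the frame of sight_line between -0.014 and 0.014 m and x of ball in the frame of sight_line above 0.05 m and contact force between the fingers and mirror_post above 0.4 N), for 0.3 s.
At the end, for the whole second after the job is handed in: The shutter is open to its stop (within 4 mm), the fingers hold the mirror's post (contact over 0.4 N), the mirror is still, and the camera's line of sight by way of the mirror meets the ball head (passes within 14 mm of its centre, seen from above) (all of step 2 and velocity of joint mirror between -0.05 and 0.05 rad/s); the arm keeps its last pose, push and grip.
It fails at once if the mirror's glass is touched (contact force between any of the fingers, the arm and mirror_glass above 0.5 N).
It fails at once if a loose thing on the bench is disturbed (moved over 25 mm) (distance of any of swage, bezel, graver, hammer, mandrel, jar, stump from where it was at the start of the episode above 0.025 m).
It also fails if it takes over 42 s, if anything falls off the work surface, if the arm or the gripper's body presses on something with over 40 N, if the wrist force passes 120 N, or if a joint passes its speed limit or range.

### The arm

A 6-joint arm with a two-finger parallel gripper is mounted at the origin on the work surface. World frame = base frame: x ahead of the robot, y to its left, z up, the work surface at z = 0. Lengths are in m, angles in rad, forces in N, time in s.
With the tool pointing down it reaches from about 0.225 to 0.725 m from the base axis. Payload 3.1 kg.
Tool frame: the origin (TCP) lies on the centre line of the jaws, within the pads' length; the fingertips stand 19 mm ahead of it and the grasp point (between the pads) is the TCP; z points along the fingers, y is the line along which they close (so a half turn about z gives the same grasp; the last joint's range is limited). The gripper opens to 85 mm and grips with 20 to 120 N. Pads are 22 mm wide; open, the fingers measure 114 mm over their backs; the gripper's body (76 mm by 85 mm) begins 54 mm behind the grasp point. The pads swing forward as they close: fully open they stand 13 mm farther back than shut.
Start: joints at [1.138, 0.048, 0.099, 1.622, 0, 1.443], TCP at [0.158, 0.501, 0.25] pointing down, gripper open.
Joint ranges: [-2.91, 2.91], [-0.99, 1.94], [-1.21, 1.42], [-2.12, 2.29], [-1.49, 1.47], [-3.14, 3.14]. Speed limits (rad/s): [2.79, 2.79, 3.14, 3.14, 3.14, 3.14].

### API

Orientations are given as a rotation vector (axis times angle).
In Python, from workcell import state, snapshot, close_job gives the robot as it stands.
- The arm moves only by the tool carry_out, never from a script. Its arguments are lists of equal length, an entry for each row: "linear": the shift along the tool's x, y, z each as a share of 0.025 m, from -1 to 1, a list of three; "dr": the turn, a rotation vector about the tool's x, y, z each as a share of 0.08 rad, from -1 to 1, a list of three. A call has 1 to 12 rows; each row shifts and turns the commanded pose from where the row before left it, along the tool's axes as they then stand; what a row does not reach is not made up. A row lasts 1/12 s, in which the tool goes at most 41.7 mm and 7.16 degrees, less where a joint would pass 70% of its speed; a pose out of reach is approached as far as the arm can. A call with a number of a shift or a turn outside -1 to 1 is refused whole. A call with a gripper value outside its range is refused whole. "grip" is the opening, from 0 (shut) to 1 (fully open), set as the call begins (left out, the last holds). The fingers move at their own pace and stop on an object; "grip_force" is the grip in N (left out, the last holds). Time passes only in rows, so rows that do not move let the fingers close. It gives the time, the measured TCP pose, the force, the opening and the grip force at its end, in the units of the state.
- state(): the state, without advancing time (a new reading comes with each control period).
- snapshot(name): name is "side" or "top" or "wrist"; returns a dict with "color" (384x512x3 uint8, red, green, blue), "fx", "fy", "cx", "cy" (pixels), "eye" and "attitude" of the camera in the world; the wrist camera has in their place "hand_eye" (4x4, takes a point from camera to tool coordinates, whose origin is the TCP and whose axes are the flange's). Camera axes: x right, y down, z forward; pixel columns grow to the right and rows downward; lengths in m; the calibration is good to about 2 mm. The wrist camera is an equidistant fisheye: a pixel r from the principal point sees the ray r / f radians off the axis. A picture is of the moment at which its call begins: read the wrist's pose just before it. There is no depth.
- close_job(): hands the job in; it is judged then, once.
The state is a dict: "time": time; "q": joint angles; "qvel": joint speeds; "tau": joint torques, N m; "eef_pos": TCP position; "eef_rot": TCP orientation; "force": force on the tool from outside, world axes, zero at the start; "torque": the same for the moment, N m; "gripper_width": finger opening in m; "finger_force": force on a finger pad.
Only numpy, scipy, OpenCV 4.12 (cv2) and the standard library are available. Lean on these libraries where they do the work, as an engineer would, in place of code of your own. Each camera call takes 0.05 s, during which the arm holds its last target. There are 200 camera calls.

## Working session

There is one attempt and no reset: what is moved stays moved. The work goes in short steps, Python scripts to look and compute and a tool call to move; the robot and the scene stay as the last step left them, time stands still between calls to the robot, and variables do not carry over. Pictures are saved under pics/ and viewed, at most 10 in all, crops included, and the job is handed in when it is done.

Besides the shell and the picture viewer there is one more tool, called after "Call:" as name(argument=value, ...) on one line, values as JSON. carry_out: Moves the arm, as the interface text tells. Shift numbers are shares of 0.025 m and turn numbers shares of 0.08 rad, none past 1 either way. Its arguments: {"type":"object","properties":{"linear":{"type":"array","items":{"type":"array","items":{"type":"number","minimum":-1,"maximum":1}}},"dr":{"type":"array","items":{"type":"array","items":{"type":"number","minimum":-1,"maximum":1}}},"grip":{"type":"number"},"grip_force":{"type":"number"}},"required":["linear","dr"]}

```bash
mkdir -p pics; cat > h.py <<'E'
import numpy as np, cv2
from workcell import state, snapshot, close_job
from scipy.spatial.transform import Rotation as R
def att(a):
    a=np.array(a,float)
    return a if a.shape==(3,3) else R.from_rotvec(a).as_matrix()
def ray(s,u,v):
    d=np.array([(u-s['cx'])/s['fx'],(v-s['cy'])/s['fy'],1.])
    return np.array(s['eye']),att(s['attitude'])@d
def onz(s,u,v,z):
    e,d=ray(s,u,v); return e+d*(z-e[2])/d[2]
def proj(s,p):
    c=att(s['attitude']).T@(np.array(p)-s['eye']); return s['cx']+s['fx']*c[0]/c[2], s['cy']+s['fy']*c[1]/c[2]
def save(s,n,box=None,k=1):
    im=s['color'][:,:,::-1]
    if box: im=im[box[1]:box[3],box[0]:box[2]]
    cv2.imwrite('pics/'+n+'.png',cv2.resize(im,None,fx=k,fy=k,interpolation=cv2.INTER_CUBIC))
E
python3 - <<'E'
from h import *
import pickle
for n in('top','side'):
    s=snapshot(n); pickle.dump(s,open(n+'.pkl','wb')); save(s,n,None,1.5); print(n,{k:v for k,v in s.items() if k!='color'})
print(state())
E
```

```text
top {'fx': 444.0711061822579, 'fy': 444.0711061822579, 'cx': 250.96842267453385, 'cy': 198.18867405211844, 'eye': array([ 0.40302932, -0.00205282,  1.33404061]), 'attitude': array([-2.13860347,  2.15808615, -0.1643963 ])}
side {'fx': 497.57999562722364, 'fy': 497.57999562722364, 'cx': 242.9838780381198, 'cy': 184.0282067088426, 'eye': array([ 0.0603963 , -0.91154795,  1.2594306 ]), 'attitude': array([-2.35199113,  0.57207627, -0.23354406])}
{'time': 0.1, 'q': array([ 1.13822886e+00,  4.86429976e-02,  9.77192987e-02,  1.62199423e+00,
       -2.65662492e-05,  1.44302905e+00]), 'qvel': array([-0.00036739, -0.00196392,  0.00250087, -0.00156579,  0.00040234,
        0.00034945]), 'tau': array([ 1.59740368e-03, -3.39851439e+01,  3.20935071e+01,  1.58128323e-02,
       -2.74596141e-04, -8.64502880e-06]), 'eef_pos': array([0.15733617, 0.50032171, 0.24923404]), 'eef_rot': array([-0.47684235, -3.10462399,  0.00321362]), 'force': array([-0.44457446,  0.72239458,  0.60929339]), 'torque': array([0.00713389, 0.02170232, 0.03335525]), 'finger_force': 0.0, 'gripper_width': 0.08529806842231583}
```

View pics/top.png

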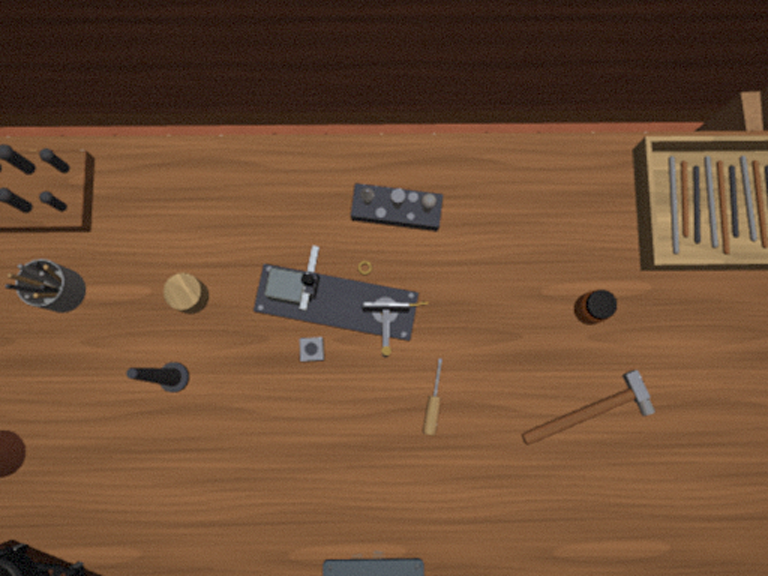

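View pics/side.png

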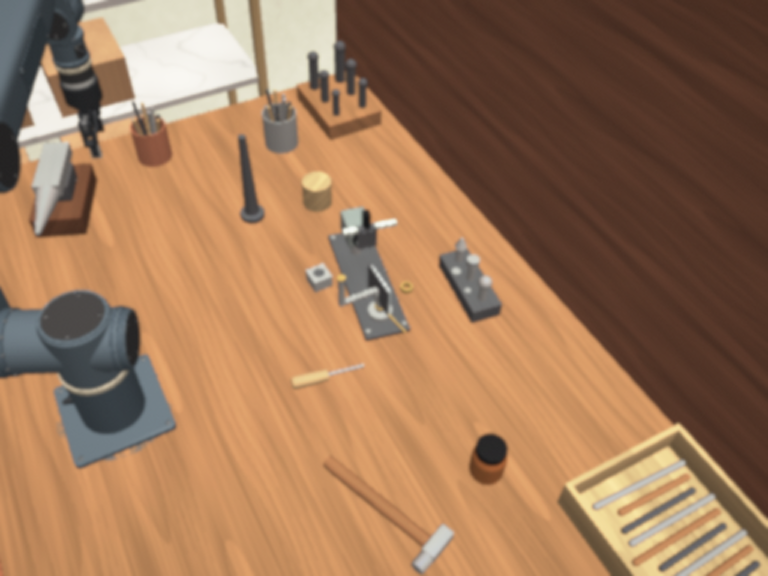

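The top view shows the rig at about (335,300), with the camera at (288,284), the shutter tab at (310,280), the mirror at (386,305) and the post cap at (386,351). The punch block is at (397,206). I'll zoom in on the punch heads and the rig.

```bash
python3 - <<'E'
from h import *
import pickle
t=pickle.load(open('top.pkl','rb'));s=pickle.load(open('side.pkl','rb'))
a=t['color'][115:245,160:300][:,:,::-1]; b=s['color'][130:235,200:340][:,:,::-1]
a=cv2.resize(a,(560,520),interpolation=cv2.INTER_CUBIC)[:300*2]
b=cv2.resize(b,(800,600),interpolation=cv2.INTER_CUBIC)
cv2.imwrite('pics/c1.png',cv2.resize(t['color'][115:235,160:300][:,:,::-1],(700,600),interpolation=cv2.INTER_CUBIC)); cv2.imwrite('pics/c2.png',b)
# plate corner holes etc at z 0.012 : dark mask min rect
hsv=cv2.cvtColor(t['color'],cv2.COLOR_RGB2HSV)
m=((hsv[...,1]<90)&(hsv[...,2]<110)).astype(np.uint8)
c,_=cv2.findContours(cv2.morphologyEx(m,cv2.MORPH_OPEN,np.ones((3,3))),cv2.RETR_EXTERNAL,cv2.CHAIN_APPROX_NONE)
for k in c:
    if cv2.contourArea(k)>500 and k[:,0,1].min()>90 and k[:,0,1].max()<260:
        bx=cv2.boxPoints(cv2.minAreaRect(k)); print(bx.round(1).tolist()); print([onz(t,*p,.012).round(3).tolist() for p in bx])
E
```

```text
[[168.5, 207.10000610351562], [174.60000610351562, 174.89999389648438], [278.79998779296875, 194.60000610351562], [272.70001220703125, 226.8000030517578]]
[[0.573, 0.236, 0.012], [0.671, 0.219, 0.012], [0.608, -0.096, 0.012], [0.511, -0.076, 0.012]]
[[8.399999618530273, 200.39999389648438], [15.199999809265137, 170.6999969482422], [59.5, 181.0], [52.599998474121094, 210.60000610351562]]
[[0.597, 0.716, 0.012], [0.688, 0.701, 0.012], [0.655, 0.566, 0.012], [0.565, 0.582, 0.012]]
[[232.89999389648438, 145.89999389648438], [235.89999389648438, 121.5], [295.1000061035156, 128.89999389648438], [292.1000061035156, 153.3000030517578]]
[[0.76, 0.042, 0.012], [0.838, 0.033, 0.012], [0.813, -0.15, 0.012], [0.736, -0.138, 0.012]]
```

View pics/c1.png

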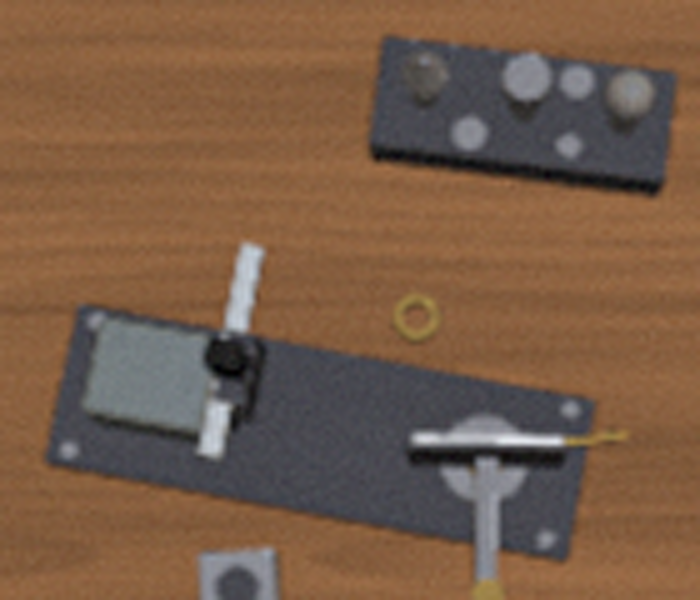

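View pics/c2.png

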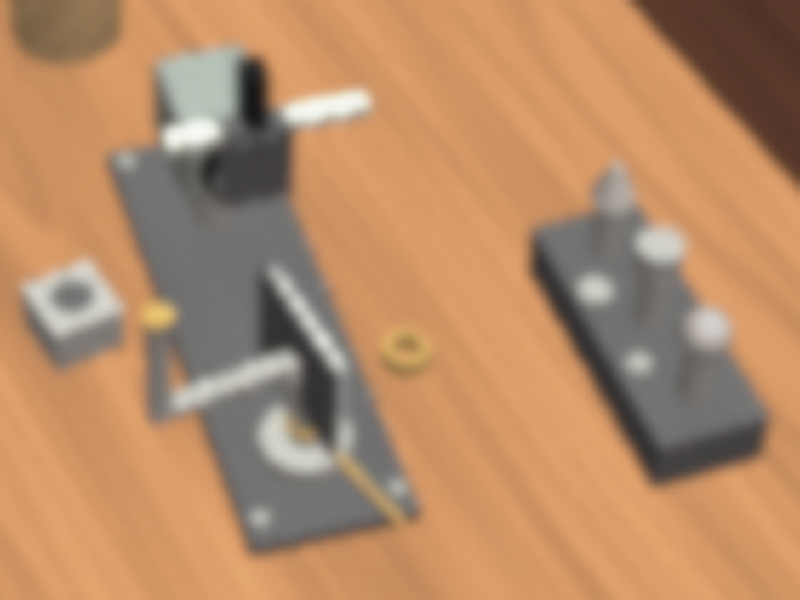

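The crop shows the punches from left to right as cone, flat and ball. The ball is at c1 (630,95), which is top px (286,134), and c2 (708,328), which is side px (324,187.4). The tab top is at c1 (228,355), the glass top edge runs (411,438) to (563,440), and the stand disc is at about (484,460).

```bash
python3 - <<'E'
from h import *
import pickle
t=pickle.load(open('top.pkl','rb'));s=pickle.load(open('side.pkl','rb'))
T=lambda x,y:(160+x/5-.4,115+y/5-.4); S=lambda x,y:(200+x*.175-.4,130+y*.175-.4)
def tri(p,q):
    e1,d1=ray(t,*p);e2,d2=ray(s,*q); A=np.c_[d1,-d2]; k=np.linalg.lstsq(A,e2-e1,rcond=None)[0]
    a,b=e1+d1*k[0],e2+d2*k[1]; return ((a+b)/2).round(4),(a-b).round(4)
print('ball',onz(t,*T(630,95),.09),onz(s,*S(708,328),.09),tri(T(630,95),S(708,328)))
print('ring cap')
for im,nm,w in((t,'t',(160,115,300,245)),(s,'s',(200,130,340,235))):
    h=cv2.cvtColor(im['color'],cv2.COLOR_RGB2HSV)[w[1]:w[3],w[0]:w[2]]
    # brass: more yellow than wood
    m=((h[...,0]>=18)&(h[...,0]<=32)&(h[...,1]>100)).astype(np.uint8)
    n,l,st,c=cv2.connectedComponentsWithStats(m)
    for i in range(1,n):
        if st[i,4]>5:
            p=c[i]+w[:2]; print(nm,p,st[i,4],'z.168',onz(im,*p,.168).round(4),'z.033',onz(im,*p,.033).round(4),onz(im,*p,0.006).round(4))
for n,p,z in(('tab top',(228,352),.172),('glassL',(411,440),.126),('glassR',(563,440),.126),('disc',(484,460),.016),('scr1',(96,321),.014),('scr2',(69,450),.014),('scr3',(571,409),.014),('scr4',(546,539),.014)):
    print(n,onz(t,*T(*p),z).round(4))
print('tab tri top',onz(s,*S(252,62),.172))
for n,p in(('scr1',(127,160)),('scr3',(398,488)),('scr4',(261,518))): print(n,onz(s,*S(*p),.014).round(4))
E
```

```text
ball [ 0.77451193 -0.11298264  0.09      ] [ 0.77976147 -0.10790608  0.09      ] (array([ 0.7736, -0.1129,  0.0975]), array([-0.0025,  0.001 , -0.0008]))
ring cap
t [242.79069767 178.        ] 43 z.168 [0.6296 0.011  0.168 ] z.033 [0.6558 0.0125 0.033 ] [0.6611 0.0128 0.006 ]
t [276.         202.66666667] 9 z.168 [ 0.5623 -0.0766  0.168 ] z.033 [ 0.5807 -0.0853  0.033 ] [ 0.5844 -0.087   0.006 ]
t [282.125 201.625] 8 z.168 [ 0.5649 -0.0929  0.168 ] z.033 [ 0.5837 -0.1034  0.033 ] [ 0.5874 -0.1055  0.006 ]
t [257.22580645 233.48387097] 31 z.168 [ 0.4811 -0.0259  0.168 ] z.033 [ 0.4902 -0.0287  0.033 ] [ 0.492  -0.0292  0.006 ]
s [226.95 184.9 ] 20 z.168 [ 0.4823 -0.0248  0.168 ] z.033 [0.5344 0.0849 0.033 ] [0.5449 0.1068 0.006 ]
s [270.60606061 191.06060606] 33 z.168 [ 0.585  -0.1044  0.168 ] z.033 [ 0.6499 -0.0046  0.033 ] [0.6629 0.0154 0.006 ]
tab top [0.6107 0.1108 0.172 ]
glassL [0.569  0.0146 0.126 ]
glassR [ 0.5683 -0.0689  0.126 ]
disc [ 0.5717 -0.0275  0.016 ]
scr1 [0.6587 0.206  0.014 ]
scr2 [0.5802 0.2211 0.014 ]
scr3 [ 0.6024 -0.0802  0.014 ]
scr4 [ 0.5241 -0.0639  0.014 ]
tab tri top [0.61315619 0.1189469  0.172     ]
scr1 [0.5833 0.2251 0.014 ]
scr3 [ 0.6047 -0.077   0.014 ]
scr4 [ 0.5267 -0.0609  0.014 ]
```

Estimates, checked against the given sizes:
- **Mirror axis:** about (0.572, -0.027), where the stand disc and the post plus 90 mm agree.
- **Rig yaw:** -11.15°.
- **Post:** (0.482, -0.025).
- **Tab:** (0.612, 0.114), so the shutter is open about 12 mm.
- **Ball:** (0.777, -0.110).

These give a mirror angle of about 0.515 rad. The first move brings the shut fingers to the robot's side of the tab.

Call:
carry_out(linear=[[0,0,-1],[0,0,-1],[-0.84,-0.97,0],[-0.84,-0.97,0],[-0.84,-0.97,0],[-0.84,-0.97,0],[-0.84,-0.97,0],[-0.84,-0.97,0],[-0.84,-0.97,0],[-0.84,-0.97,0],[-0.84,-0.97,0]], dr=[[0,0,-0.69],[0,0,-0.69],[0,0,0],[0,0,0],[0,0,0],[0,0,0],[0,0,0],[0,0,0],[0,0,0],[0,0,0],[0,0,0]], grip=0, grip_force=30)

```text
time: 1.02
eef_pos: [0.301, 0.2487, 0.2999]
eef_rot: [-0.304, -3.126, 0.001]
force: [0.0, -0.6, 0.7]
gripper_width: -0.0001
finger_force: 0.0
```

Call:
carry_out(linear=[[-0.975,-0.24,0],[-0.975,-0.24,0],[-0.975,-0.24,0],[-0.975,-0.24,0],[-0.975,-0.24,0],[-0.975,-0.24,0],[-0.975,-0.24,0],[-0.975,-0.24,0],[-0.975,-0.24,0],[-0.975,-0.24,0],[-0.975,-0.24,0],[0,0,0]], dr=[[0,0,0],[0,0,0],[0,0,0],[0,0,0],[0,0,0],[0,0,0],[0,0,0],[0,0,0],[0,0,0],[0,0,0],[0,0,0],[0,0,0]])

```text
time: 2.02
eef_pos: [0.5542, 0.1313, 0.2975]
eef_rot: [-0.31, -3.125, 0.003]
force: [-1.0, -0.1, -0.1]
gripper_width: -0.0002
finger_force: 0.0
```

Call:
carry_out(linear=[[0,-0.1,0.94],[0,-0.1,0.94],[0,0,0.94],[0,0,0.94],[0,0,0.94],[0,0,0.94],[0,0,0]], dr=[[0,0,0],[0,0,0],[0,0,0],[0,0,0],[0,0,0],[0,0,0],[0,0,0]])

```text
time: 2.6
eef_pos: [0.5456, 0.1285, 0.1527]
eef_rot: [-0.303, -3.115, 0.004]
force: [-0.5, -0.2, -0.6]
gripper_width: 0.0001
finger_force: 0.0
```

```bash
python3 - <<'E'
from h import *
print(state()['eef_pos'],state()['force'])
s=snapshot('side'); save(s,'side2',(190,110,330,215),5.7)
E
```

```text
[0.54562972 0.12851332 0.15267146] [-0.54242774 -0.2038089  -0.60793702]
```

View pics/side2.png

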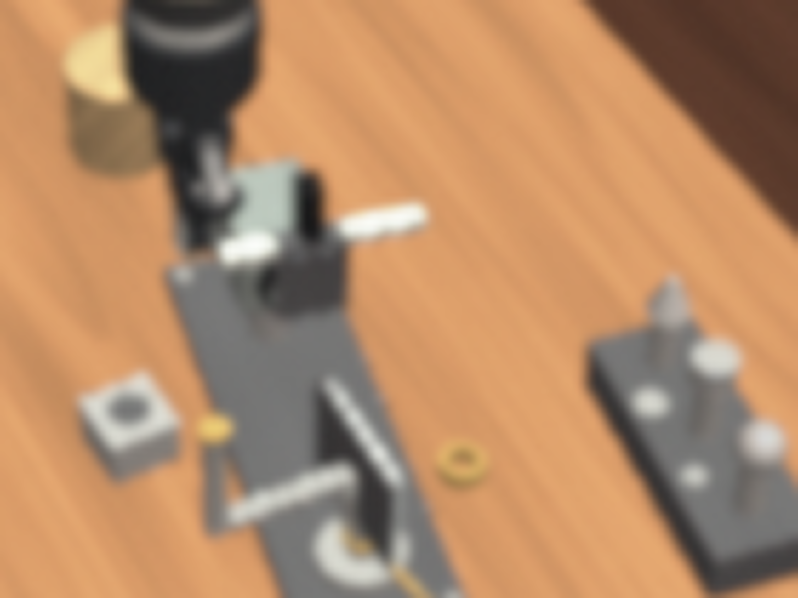

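The shut fingers stand behind the tab, in line with it and just above the track. Next I'll push along the slide.

Call:
carry_out(linear=[[-0.6,0,-0.1],[-0.6,0,0],[-0.4,0,0],[-0.3,0,0],[-0.3,0,0],[-0.3,0,0],[0,0,0]], dr=[[0,0,0],[0,0,0],[0,0,0],[0,0,0],[0,0,0],[0,0,0],[0,0,0]])

```text
time: 3.23
eef_pos: [0.613, 0.1164, 0.1625]
eef_rot: [0.305, 3.125, 0.0]
force: [-0.3, -0.1, -0.1]
gripper_width: -0.0001
finger_force: 0.0
```

Call:
carry_out(linear=[[-0.2,0,0],[-0.2,0,0],[-0.2,0,0],[0,0,0]], dr=[[0,0,0],[0,0,0],[0,0,0],[0,0,0]])

```text
time: 3.57
eef_pos: [0.6265, 0.1136, 0.1617]
eef_rot: [-0.305, -3.126, -0.0]
force: [-1.8, -0.3, 1.4]
gripper_width: 0.0002
finger_force: 0.8
```

Call:
carry_out(linear=[[-0.16,0,0],[-0.16,0,0],[0,0,0]], dr=[[0,0,0],[0,0,0],[0,0,0]])

```text
time: 3.82
eef_pos: [0.627, 0.1136, 0.1618]
eef_rot: [-0.301, -3.111, -0.001]
force: [-18.8, 2.3, 9.8]
gripper_width: 0.0
finger_force: 9.7
```

```bash
python3 - <<'E'
from h import *
print(state()['eef_pos'],state()['force'])
s=snapshot('side'); save(s,'side3',(190,110,330,215),5.7)
E
```

```text
[0.62696627 0.11355464 0.16181086] [-18.79877992   2.29161104   9.83140175]
```

View pics/side3.png

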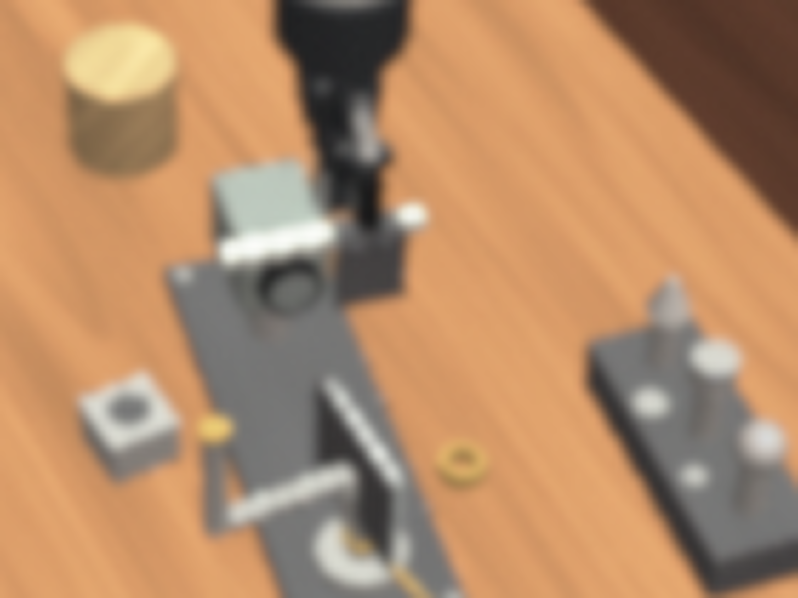

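The lens is exposed, the tab is at the end of its track, and the force jumped to 19 N at the stop, so the shutter is fully open. I'll back off and go above the post with the gripper open.

Call:
carry_out(linear=[[1,0,0],[1,0,0],[0,0,-1],[0,0,-1],[0,0,-1],[0,0,-1]], dr=[[0,0,0],[0,0,0],[0,0,0],[0,0,0],[0,0,0],[0,0,0]])

```text
time: 4.37
eef_pos: [0.5848, 0.1217, 0.2621]
eef_rot: [-0.305, -3.127, 0.001]
force: [0.1, -0.5, -0.5]
gripper_width: 0.0002
finger_force: 0.0
```

Call:
carry_out(linear=[[0.37,-0.94,0],[0.37,-0.94,0],[0.37,-0.94,0],[0.37,-0.94,0],[0.37,-0.94,0],[0.37,-0.94,0],[0.37,-0.94,0],[0,0,0]], dr=[[0,0,0],[0,0,0],[0,0,0],[0,0,0],[0,0,0],[0,0,0],[0,0,0],[0,0,0]], grip=0.7)

```text
time: 5.03
eef_pos: [0.4884, -0.0302, 0.2622]
eef_rot: [0.311, 3.126, -0.004]
force: [0.9, -1.0, -0.5]
gripper_width: 0.0596
finger_force: 0.0
```

```bash
python3 - <<'E'
from h import *
st=state();print(st['eef_pos'],st['eef_rot'],st['gripper_width'])
w=snapshot('wrist'); save(w,'wr',None,1.5); H=np.array(w['hand_eye']); print({k:v for k,v in w.items() if k!='color'})
Rt=R.from_rotvec(st['eef_rot']).as_matrix()
# detect brass cap, cast ray to z=.168
h=cv2.cvtColor(w['color'],cv2.COLOR_RGB2HSV)
m=((h[...,0]>=18)&(h[...,0]<=32)&(h[...,1]>100)).astype(np.uint8)
n,l,s_,c=cv2.connectedComponentsWithStats(m)
for i in range(1,n):
    if s_[i,4]>15:
        d=c[i]-[w['cx'],w['cy']]; r=np.hypot(*d); th=r/w['fx']
        ray_=np.r_[d/r*np.sin(th),np.cos(th)]
        p=Rt@H[:3,3]+st['eef_pos']; v=Rt@H[:3,:3]@ray_
        print(c[i].round(1),s_[i,4],(p+v*(.168-p[2])/v[2]).round(4))
E
```

```text
[ 0.48837202 -0.03020126  0.2621752 ] [ 0.31097084  3.12563737 -0.0041574 ] 0.05957741680056698
{'fx': 297.3186396354542, 'fy': 297.3186396354542, 'cx': 257.55055680974465, 'cy': 195.27635929807448, 'hand_eye': array([[-3.07470491e-04, -9.52485511e-01, -3.04583743e-01,
         7.96749267e-02],
       [ 9.99999757e-01, -4.83565189e-04,  5.02713701e-04,
        -9.43103451e-05],
       [-6.26113612e-04, -3.04583514e-01,  9.52485428e-01,
        -1.23011118e-01],
       [ 0.00000000e+00,  0.00000000e+00,  0.00000000e+00,
         1.00000000e+00]])}
[169.3  85.5] 472 [ 0.3824 -0.0754  0.168 ]
[261.1 195.7] 356 [ 0.4793 -0.0258  0.168 ]
[508.9 210.1] 145 [0.5459 0.2258 0.168 ]
[278.2 225.9] 22 [ 0.5068 -0.0173  0.168 ]
[223.9 245.2] 78 [ 0.5152 -0.0641  0.168 ]
[306.5 269.7] 173 [ 5.528e-01 -3.000e-04  1.680e-01]
[ 14.3 331.3] 406 [ 0.6092 -0.407   0.168 ]
[  3.9 349.1] 37 [ 0.6531 -0.4802  0.168 ]
[  8.  380.4] 43 [ 0.7463 -0.5643  0.168 ]
```

View pics/wr.png

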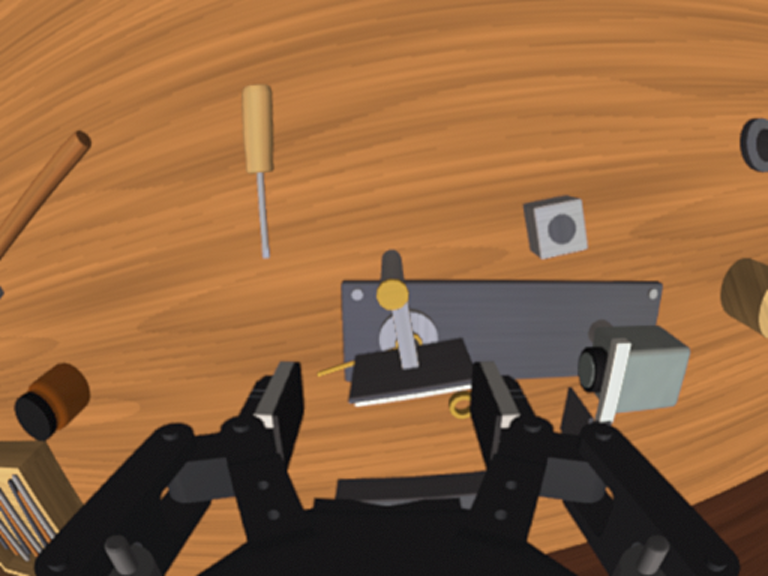

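The wrist view puts the brass post cap at (392,295), about (0.480, -0.026), which agrees with the earlier estimate. I'll lower with the offset taken in and close.

Call:
carry_out(linear=[[0.33,0.12,0.5],[0,0,0.8],[0,0,0.8],[0,0,0.8],[0,0,0.8],[0,0,0.7],[0,0,0]], dr=[[0,0,0],[0,0,0],[0,0,0],[0,0,0],[0,0,0],[0,0,0],[0,0,0]])

```text
time: 5.67
eef_pos: [0.4802, -0.0214, 0.1473]
eef_rot: [-0.303, -3.12, -0.001]
force: [-0.7, -0.1, -0.3]
gripper_width: 0.0599
finger_force: 0.0
```

Call:
carry_out(linear=[[0,0,0],[0,0,0],[0,0,0],[0,0,0],[0,0,0],[0,0,0]], dr=[[0,0,0],[0,0,0],[0,0,0],[0,0,0],[0,0,0],[0,0,0]], grip=0, grip_force=30)

```text
time: 6.17
eef_pos: [0.4828, -0.0262, 0.1539]
eef_rot: [0.308, 3.124, -0.014]
force: [-3.0, -9.7, 1.9]
gripper_width: 0.0129
finger_force: 29.2
```

The post is gripped at a width of 13 mm with 29 N. I'll turn the mirror along the arc.

Call:
carry_out(linear=[[-0.06,-0.22,0],[-0.065,-0.22,0],[-0.075,-0.215,0],[-0.08,-0.215,0],[-0.11,-0.2,0],[-0.12,-0.2,0],[-0.13,-0.19,0],[-0.13,-0.19,0],[0,0,0],[0,0,0],[0,0,0]], dr=[[0,0,0],[0,0,0],[0,0,0],[0,0,0],[0,0,0],[0,0,0],[0,0,0],[0,0,0],[0,0,0],[0,0,0],[0,0,0]])

```text
time: 7.08
eef_pos: [0.494, -0.0666, 0.1539]
eef_rot: [0.304, 3.124, 0.001]
force: [-2.3, 1.3, 5.4]
gripper_width: 0.0128
finger_force: 29.7
```

```bash
python3 - <<'E'
from h import *
st=state();print(st['eef_pos'],st['force'],st['finger_force'])
s=snapshot('side'); save(s,'side4',(190,120,340,220),5.3)
import pickle; pickle.dump(s,open('side4.pkl','wb'))
t=snapshot('top'); pickle.dump(t,open('top4.pkl','wb')); save(t,'top4',(200,110,310,210),6)
E
```

```text
[ 0.49402156 -0.06658448  0.15387955] [-2.26979364  1.29251244  5.37125449] 29.67910408973694
```

View pics/side4.png

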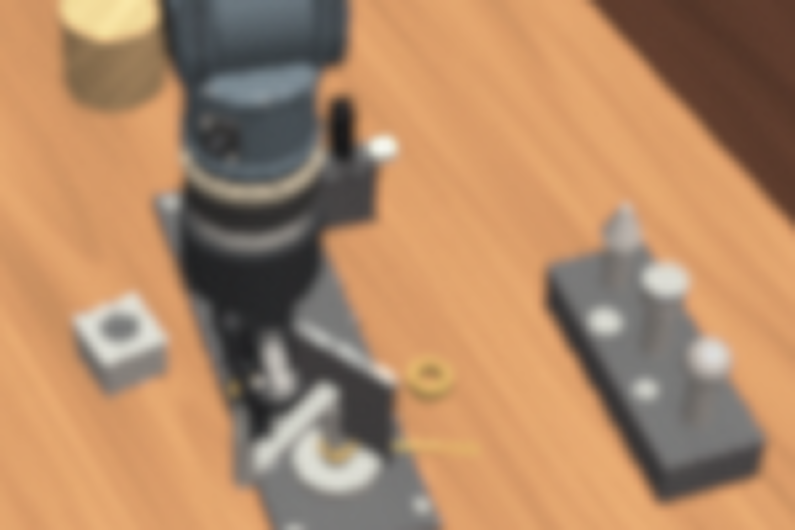

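View pics/top4.png

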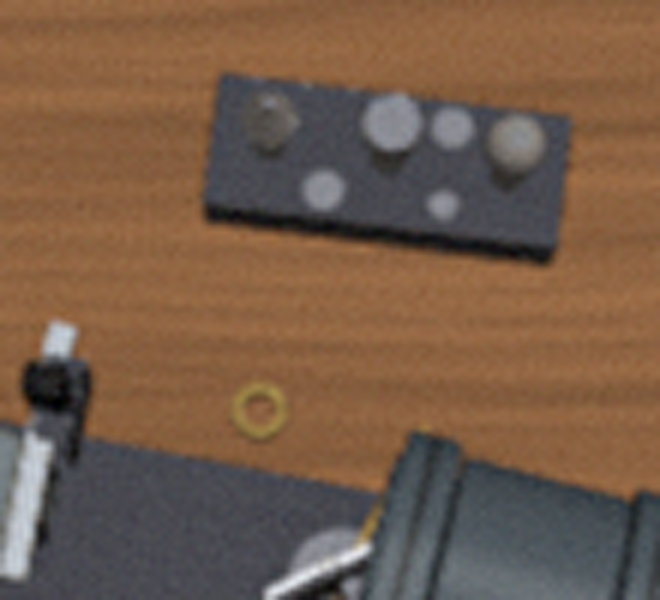

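In the side crop, the pointer runs from (398,446) to its tip at (480,450), heading roughly at the ball. The shutter is still at its stop. I'll work out the direction.

```bash
python3 - <<'E'
from h import *
import pickle
s=pickle.load(open('side4.pkl','rb'))
h=cv2.cvtColor(s['color'],cv2.COLOR_RGB2HSV)
w=s['color'].astype(int)
x0,y0,x1,y1=264,198,286,210
H=h[y0:y1,x0:x1]; bg=np.median(H[...,0])
c=w[y0:y1,x0:x1]; sc=(c[...,1]/np.maximum(c[...,0],1))
m=(H[...,0]>=17)&(H[...,1]>80)
ys,xs=np.nonzero(m); print(len(xs),xs.min()+x0,xs.max()+x0)
P=np.array([onz(s,x+x0,y+y0,.033)[:2] for x,y in zip(xs,ys)])
A=np.array([.572,-.0272]); B=np.array([.777,-.110])
vx,vy,px,py=cv2.fitLine(P.astype(np.float32),cv2.DIST_HUBER,0,.01,.01).ravel()
print('fit dir',np.degrees(np.arctan2(vy,vx)),'tip from axis',max(np.linalg.norm(P-A,axis=1)))
d=P-A; print('dir mean from axis',np.degrees(np.arctan2(*d.sum(0)[::-1])),'crop tip',[onz(s,*q,.033).round(4) for q in((280.2,204.5),(264.8,203.8))])
print('want',np.degrees(np.arctan2(*(B-A)[::-1])))
E
```

```text
15 265 279
fit dir -27.62304 tip from axis 0.08350120337408824
dir mean from axis -25.78038699650057 crop tip [array([ 0.6489, -0.0684,  0.033 ]), array([ 0.6064, -0.0434,  0.033 ])]
want -21.99390256192347
```

The pointer at -25.6° and the TCP-based -25.2° agree, against about -22.2° wanted. The mirror needs about 1.7° more, which is 2.7 mm at the post.

Call:
carry_out(linear=[[-0.035,-0.045,0],[-0.035,-0.045,0],[0,0,0],[0,0,0],[0,0,0],[0,0,0],[0,0,0],[0,0,0],[0,0,0],[0,0,0]], dr=[[0,0,0],[0,0,0],[0,0,0],[0,0,0],[0,0,0],[0,0,0],[0,0,0],[0,0,0],[0,0,0],[0,0,0]])

```text
time: 8.02
eef_pos: [0.4948, -0.0683, 0.1538]
eef_rot: [0.303, 3.125, 0.003]
force: [-3.6, 3.6, 5.4]
gripper_width: 0.0131
finger_force: 29.8
```

```bash
python3 - <<'E'
from h import *
p=state()['eef_pos']; A=np.array([.572,-.0272]); print(p,state()['force'],state()['finger_force'])
print('tcp sight',2*np.degrees(np.arctan2(A[1]-p[1],A[0]-p[0]))-78.85)
s=snapshot('side'); h=cv2.cvtColor(s['color'],cv2.COLOR_RGB2HSV)[196:211,264:288]
ys,xs=np.nonzero((h[...,0]>=17)&(h[...,1]>80)); P=np.array([onz(s,x+264,y+196,.033)[:2] for x,y in zip(xs,ys)])
d=(P-A).sum(0); print(len(xs),'pointer',np.degrees(np.arctan2(d[1],d[0])))
E
```

```text
[ 0.49481592 -0.06833228  0.15383442] [-3.60871625  3.63765858  5.35992117] 29.772431552410126
tcp sight -22.742670275835188
30 pointer -24.597566893233694
```

Call:
carry_out(linear=[[-0.025,-0.04,0],[0,0,0],[0,0,0],[0,0,0],[0,0,0],[0,0,0],[0,0,0],[0,0,0],[0,0,0],[0,0,0]], dr=[[0,0,0],[0,0,0],[0,0,0],[0,0,0],[0,0,0],[0,0,0],[0,0,0],[0,0,0],[0,0,0],[0,0,0]])

```text
time: 8.9
eef_pos: [0.4952, -0.0691, 0.1538]
eef_rot: [0.302, 3.125, 0.004]
force: [-3.3, 4.2, 6.4]
gripper_width: 0.0129
finger_force: 29.8
```

```bash
python3 - <<'E'
from h import *
p=state()['eef_pos']; A=np.array([.572,-.0272]); print(p,state()['qvel'].round(4),state()['finger_force'])
print('tcp sight',2*np.degrees(np.arctan2(A[1]-p[1],A[0]-p[0]))-78.85)
s=snapshot('side'); h=cv2.cvtColor(s['color'],cv2.COLOR_RGB2HSV)[196:211,264:288]
ys,xs=np.nonzero((h[...,0]>=17)&(h[...,1]>80)); P=np.array([onz(s,x+264,y+196,.033)[:2] for x,y in zip(xs,ys)])
d=(P-A).sum(0); print(len(xs),'pointer',np.degrees(np.arctan2(d[1],d[0])))
E
```

```text
[ 0.49518219 -0.0690732   0.15384349] [ 0.0023 -0.001  -0.001   0.0007  0.0005 -0.0003] 29.806057512760162
tcp sight -21.660614083193423
12 pointer -22.72805553157932
```

The two estimates, -21.7° and -22.7°, bracket the ball at about -22.2°, with a tolerance of ±3.6°. The arm is still, so I'm handing in.

```bash
python3 -c "
from workcell import close_job
print(close_job())"
```

```text
the job is handed in; nothing more can be done
None
```

I handed the job in with the shutter open at its end stop and the mirror held by its post, its line of sight within about 1° of the ball head by my measurements (tolerance about 3.6°); the hand-in gave no verdict.

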